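# Bring the rosette turntable to its stop and lock it

## Task

With closed fingers, push the upright peg at the turntable's rim anticlockwise (seen from above) until it rests against the steel stop post; then reach into the well of the round key pod and press its sunken button all the way down to lock the table, and let it come back up. Nothing is to be gripped or lifted: leave both pods standing where they are, do not press the button in the square pod, and leave the nippers, the pot of spacers and the bronze weight alone.

Things in the scene. Friction and masses are not known exactly. Their poses are not given: they have to be found in the camera images.
- disc (a joint): Turning angle of the wooden turntable disc, rad: grows anticlockwise seen from above, 1.2 when the peg rests against the stop post (it can go no farther). It turns stiffly (about 1 to 2 N at the peg), stays where it is left, and does not spring back.
- axis (a point): Centre of the turntable's top face, on the vertical turning axis, 42 mm above the table. The disc has a radius of 95 mm and top at 42 mm, with thin petals 5 mm high laid on it; under it a fixed base of radius 145 mm, 20 mm high.
- peg_mid (a point): Upright light wooden peg, 24 mm in diameter, 48 mm tall, on a tab at the disc's rim, 115 mm from the axis; it turns with the disc. This point: on its centre line, half-way up, 66 mm above the table; its foot is at 42 mm, its top at 90 mm. To be pushed from its clockwise side, not held between the fingers.
- stop_top (a point): Top centre of the fixed upright steel stop post, 16 mm in diameter, 115 mm from the axis, top 85 mm above the table. The peg touches its clockwise side at the end of the turn.
- round_pod: Loose grey pod, round, 70 mm outer diameter, 55 mm tall, 0.6 to 1.1 kg, standing on the table; open on top with a round well 48 mm in diameter. Origin: centre of its underside.
- round_key_top (a point): Centre of the top face of the steel button in the round pod: 36 mm in diameter, 33 mm above the table, 22 mm below the pod's rim; it moves with the button.
- round_key (a joint): How far the round pod's button is pressed, m: 0 up, 0.007 fully down. A spring (1.4 N at the start, 4.2 N fully down) returns it.
- square_pod: Loose grey pod, square, 68 mm wide, 55 mm tall, 0.8 kg; open on top with a square well 48 mm wide. Origin: centre of its underside. Not to be used.
- square_key (a joint): How far the square pod's button (34 mm square) is pressed, m: 0 up, 0.007 fully down. Leave it up.
- weight: Loose bronze weight with a small knob, 42 mm in diameter, 62 mm tall. Origin: centre of its underside. Bystander.
- pot: Loose white ceramic pot of grout spacers, 80 mm in diameter, 60 mm tall. Origin: centre of its underside. Bystander.
- nippers: Loose steel tile nippers lying flat, 175 mm long, 60 mm wide, 17 mm high, jaws to its own +x. Origin: near mid-length, on the table. Bystander.

How it is judged:
By the outcome, as a careful person would: the job done as asked, in the order asked, and still so for the second after the job is handed in, with the robot touching nothing.
It also fails if it takes over 51 s, if anything falls off the work surface, if the arm or the gripper's body presses on something with over 40 N, if the wrist force passes 120 N, or if a joint passes its speed limit or range.

## Robot

A 6-joint arm with a two-finger parallel gripper is mounted at the origin on the work surface. World frame = base frame: x ahead of the robot, y to its left, z up, the work surface at z = 0. Lengths are in m, angles in rad, forces in N, time in s.
With the tool pointing down it reaches from about 0.375 to 0.9 m from the base axis. Payload 3.1 kg.
Tool frame: the origin (TCP) lies at the very end of the fingers, on their centre line; the grasp point (between the pads) lies 19 mm behind it (manip.hold_point_z is the distance from the TCP to the grasp point, in m); y points along the fingers, z is the direction in which the jaws open and shut, and the axes are right-handed (so a half turn about y gives the same grasp; the last joint's range is limited). The gripper opens to 85 mm and grips with 20 to 120 N. Pads are 22 mm wide; open, the fingers measure 114 mm over their backs; the gripper's body (76 mm by 85 mm) begins 54 mm behind the grasp point. The pads swing forward as they close: fully open they stand 13 mm farther back than shut.
Start: joints at [0.962, 0.527, 1.433, -0, 1.181, -0.178], TCP at [0.261, 0.568, 0.231] pointing down, gripper open.
Joint ranges: [-3.08, 3.08], [-0.75, 2.2], [0.22, 2.44], [-1.43, 4.57], [0, 2.65], [-2.85, 2.85]. Speed limits (rad/s): [2.79, 2.79, 3.14, 3.14, 3.14, 3.14].

## Interface

Orientations are given as a unit quaternion [x, y, z, w].
In Python, from station import manip, eyes, workorder gives the robot as it stands. The module is installed in compiled form; this text tells all that it offers.
- The arm moves only by the shell command python3 -m jog 'ROWS' [OPENING] [FORCE]. ROWS is JSON, a list of rows, each a list of 2 entries, a list of its own where there are three numbers: the shift along the tool's x, y, z in cm, then the turn about the tool's y in rad. A call has 1 to 20 rows; each row is the pose to reach, as a shift and turn from the pose commanded when the call began, along the tool's axes at that moment; what a row does not reach only later rows make up. A row lasts 1/12 s, in which the tool goes at most 41.7 mm and 7.16 degrees, less where a joint would pass 70% of its speed; a pose out of reach is approached as far as the arm can. A call with a gripper value outside its range is refused whole. OPENING is the finger opening in cm, from 0 to 8.54, set as the call begins (- or left out, the last holds). The fingers move at their own pace and stop on an object; FORCE is the grip in N (left out, the last holds). Time passes only in rows, so rows that repeat a pose let the fingers close. It gives the time, the measured TCP pose, the force and the opening at its end, in the units of the state.
- manip.sense(): the state, without advancing time (a new reading comes with each control period).
- eyes.snapshot(name): name is "scene" or "top" or "wrist"; returns a dict with "frame" (480x640x3 uint8, red, green, blue), "vfov" (degrees; the focal length in pixels is half the picture's height over the tangent of half this angle, whatever the lens; pixels are square), "cx", "cy" (the principal point, pixels), "rvec" (rotation vector, rad) and "tvec" (3), from world to camera coordinates, as OpenCV has them. Camera axes: x right, y down, z forward; pixel columns grow to the right and rows downward; lengths in m; the calibration is good to about 2 mm. A picture is of the moment at which its call begins. There is no depth.
- workorder.sign_off(): hands the job in, once; it reports no verdict.
The state is a dict: "t": time; "q": joint angles; "qd": joint speeds; "tau": joint torques, N m; "tcp_pos": TCP position; "tool_rot": TCP orientation; "force": force on the tool from outside, world axes, zero at the start; "ft_torque": the same for the moment, N m; "finger_gap": opening from 0.0 (shut) to 1.0 (fully open).
Only numpy, scipy, OpenCV 4.12 (cv2) and the standard library are available. Lean on these libraries where they do the work, as an engineer would, in place of code of your own. Each camera call takes 0.05 s, during which the arm holds its last target. There are 200 camera calls.

## Working session

There is one attempt and no reset: what is moved stays moved. The work goes in short steps, Python scripts to look and compute and a shell command to move; the robot and the scene stay as the last step left them, time stands still between calls to the robot, and variables do not carry over. Pictures are saved under pics/ and viewed, about 8 in all and at most 12, crops included, and the job is handed in when it is done.

```bash
mkdir -p pics; cat > h.py <<'E'
import numpy as np, cv2
from station import manip, eyes, workorder
from scipy.spatial.transform import Rotation as R
def snap(name, fn=None):
    s=eyes.snapshot(name)
    if fn: cv2.imwrite('pics/'+fn, s['frame'][:,:,::-1])
    f=240/np.tan(np.radians(s['vfov'])/2)
    K=np.array([[f,0,s['cx']],[0,f,s['cy']],[0,0,1]])
    np.savez('pics/'+name+'.npz',K=K,r=s['rvec'],t=s['tvec'])
    return s
def ray(name,u,v,z):
    d=np.load('pics/'+name+'.npz'); M=cv2.Rodrigues(d['r'])[0]
    c=-M.T@d['t'].ravel(); w=M.T@np.linalg.inv(d['K'])@[u,v,1]
    return c+w*(z-c[2])/w[2]
def proj(name,P):
    d=np.load('pics/'+name+'.npz')
    return cv2.projectPoints(np.array(P,float).reshape(-1,1,3),d['r'],d['t'],d['K'],None)[0].reshape(-1,2)
E
python3 - <<'E'
from h import *
snap('top','top1.png'); snap('scene','scene1.png')
for n in('top','scene'):
    d=np.load(f'pics/{n}.npz'); print(d['K'],-cv2.Rodrigues(d['r'])[0].T@d['t'].ravel())
s=manip.sense(); print(s['t'],s['tcp_pos'],s['tool_rot'],s['finger_gap']); print(R.from_quat(s['tool_rot']).as_matrix().round(3), manip.hold_point_z)
E
```

```text
[[434.70338862   0.         317.990212  ]
 [  0.         434.70338862 241.27231523]
 [  0.           0.           1.        ]] [0.47476981 0.06599891 0.8720509 ]
[[529.95816484   0.         318.78734183]
 [  0.         529.95816484 241.10163738]
 [  0.           0.           1.        ]] [ 1.27530187 -0.33295215  0.7647966 ]
0.1 [0.26057642 0.56737087 0.23042647] [ 0.6914094  -0.15141255  0.15085764 -0.69012263] 1.0021089491583024
[[ 0.909 -0.001  0.418]
 [-0.418 -0.002  0.909]
 [-0.    -1.    -0.002]] 0.0187
```

View pics/top1.png

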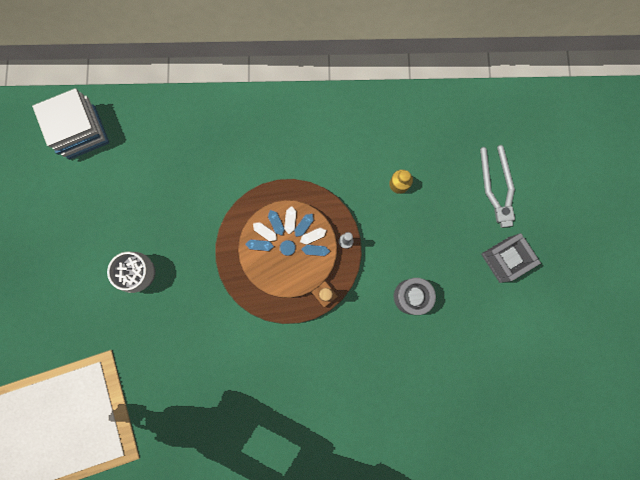

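View pics/scene1.png

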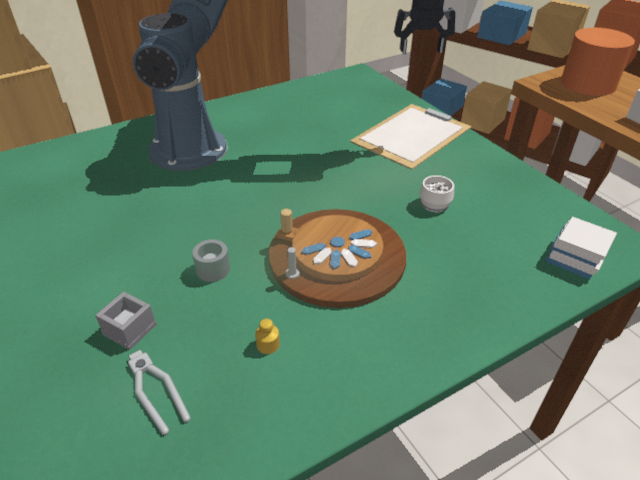

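The top view shows the disc centre at about (288,248), peg top (326,294), stop top (347,238), round pod (415,296), square pod (512,258), weight (402,180) and pot (130,271). The scene view agrees: its peg top is at (287,213), stop top (292,251) and round pod rim (211,252).

```bash
python3 - <<'E'
from h import *
P={}
for n,a,b,z in [('axis',(288,248),(337,242),.047),('peg',(326,294),(287,213),.09),('stop',(347,238),(292,251),.085),('round rim',(415,296.5),(211,252),.055),('rkey',(416,296.5),None,.033)]:
    p=ray('top',*a,z); P[n]=p; print(n,p.round(4), ray('scene',*b,z).round(4) if b else '')
a=P['axis']
for n in('peg','stop'):
    d=(P[n]-a)[:2]; print(n,np.hypot(*d),np.degrees(np.arctan2(d[1],d[0])))
im=cv2.imread('pics/top1.png')[180:340,230:450]; cv2.imwrite('pics/c1.png',cv2.resize(im,None,fx=3.6,fy=3.6,interpolation=cv2.INTER_CUBIC))
E
```

```text
axis [0.5821 0.1166 0.047 ] [0.5839 0.1145 0.047 ]
peg [0.4923 0.047  0.09  ] [0.4955 0.0467 0.09  ]
stop [0.5934 0.0061 0.085 ] [0.5991 0.0027 0.085 ]
round rim [ 0.485  -0.1199  0.055 ] [ 0.49   -0.1232  0.055 ]
rkey [ 0.4852 -0.1268  0.033 ] 
peg 0.11361170348331655 -142.22304433077517
stop 0.11114588292864565 -84.12828789982802
```

View pics/c1.png

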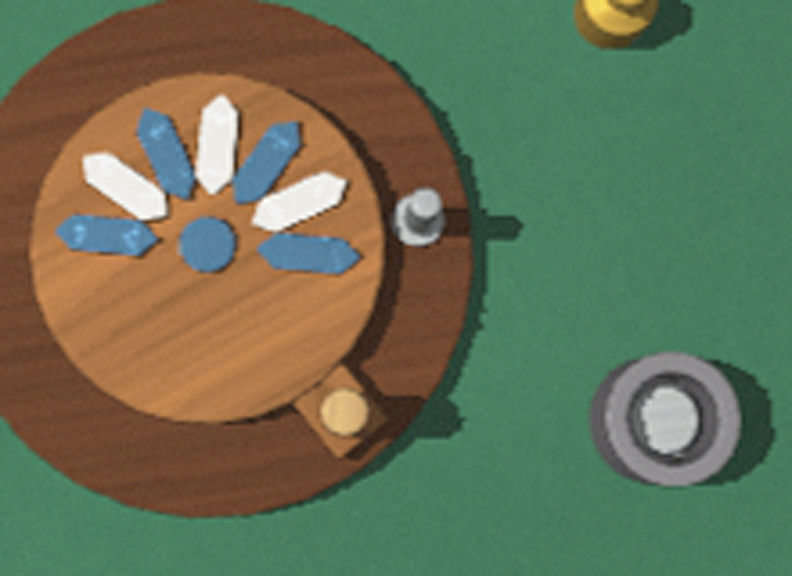

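```bash
python3 -m jog '[[[38.8,4,-35.6],0.48],[[38.8,4,-35.6],0.48],[[38.8,4,-35.6],0.48],[[38.8,4,-35.6],0.48],[[38.8,4,-35.6],0.48],[[38.8,4,-35.6],0.48],[[38.8,4,-35.6],0.48],[[38.8,4,-35.6],0.48],[[38.8,4,-35.6],0.48],[[38.8,4,-35.6],0.48],[[38.8,4,-35.6],0.48],[[38.8,4,-35.6],0.48],[[38.8,4,-35.6],0.48],[[38.8,4,-35.6],0.48],[[38.8,4,-35.6],0.48],[[38.8,4,-35.6],0.48],[[38.8,4,-35.6],0.48],[[38.8,4,-35.6],0.48]]' 0 30
python3 - <<'E'
from h import *
a=ray('top',287.8,247.5,.047);p=ray('top',325.6,294.2,.09);s=ray('top',348.3,236.4,.085);r=ray('top',416.9,296.4,.055);k=ray('top',415.6,296.7,.033)
print(a,p,s,r,k)
for q in(p,s): d=(q-a)[:2]; print(np.hypot(*d),np.degrees(np.arctan2(d[1],d[0])))
s=manip.sense(); print(s['t'],s['tcp_pos'],s['finger_gap'],s['force']); print(R.from_quat(s['tool_rot']).as_matrix().round(3))
snap('wrist','w1.png')
print(proj('wrist',[s['tcp_pos']]))
E
```

```text
t: 1.6
tcp_pos: [0.4641, 0.0836, 0.1913]
tool_rot: [0.635, -0.311, 0.31, -0.635]
force: [0.6, 0.7, 0.8]
finger_gap: -0.001
[0.58302399 0.11701508 0.047     ] [0.49191321 0.04776861 0.09      ] [0.59634058 0.00360727 0.085     ] [ 0.48509866 -0.1234146   0.055     ] [ 0.48485793 -0.1259893   0.033     ]
0.11443883903313476 -142.76426128606246
0.11418696269573335 -83.30287585196612
1.6 [0.46405686 0.08362863 0.19134126] -0.0008655166722826165 [0.55382364 0.67284768 0.78183171]
[[ 0.615 -0.001  0.789]
 [-0.789  0.     0.615]
 [-0.    -1.    -0.   ]]
[[316.29474433 304.8352387 ]]
```

View pics/w1.png

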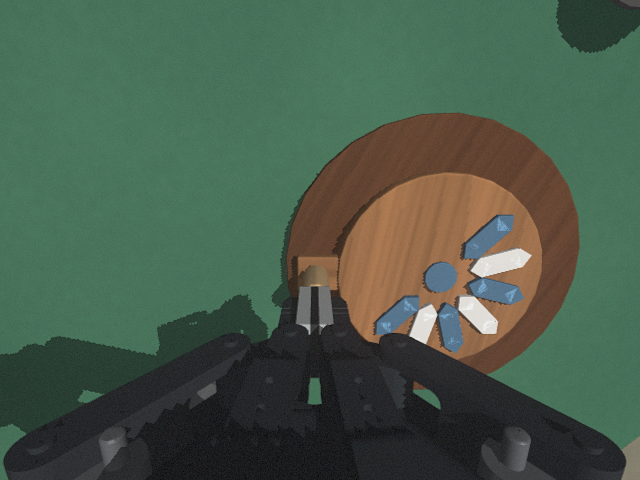

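The closed fingers stand on the peg's clockwise side, in line with it (peg at (316,272), fingertips at (316,305)). Next I lower them.

```bash
python3 -m jog '[[[0,3.4,0],0],[[0,6.8,0],0],[[0,10.2,0],0],[[0,13.5,0],0],[[0,13.5,0],0],[[0,13.5,0],0]]'

```

```text
t: 2.15
tcp_pos: [0.4633, 0.0832, 0.0551]
tool_rot: [0.636, -0.312, 0.309, -0.635]
force: [-0.2, 0.5, 0.7]
finger_gap: 0.0
```

```bash
python3 -m jog '[[[1,0,0],0],[[1.8,0,0],0],[[2.4,0,0],0],[[3.0,-0.1,-0.12],-0.05],[[3.54,-0.1,-0.23],-0.1],[[4.1,-0.1,-0.26],-0.15],[[4.71,-0.1,-0.29],-0.2],[[5.3,-0.1,-0.26],-0.25],[[5.88,-0.1,-0.23],-0.3],[[6.46,-0.1,-0.14],-0.35],[[7.04,-0.1,-0.05],-0.4],[[7.6,-0.1,0.1],-0.45],[[8.17,-0.1,0.24],-0.5],[[8.7,-0.1,0.44],-0.55],[[9.27,-0.1,0.65],-0.6],[[9.8,-0.1,0.9],-0.65],[[10.33,-0.1,1.16],-0.7],[[10.8,-0.1,1.47],-0.75],[[10.8,-0.1,1.47],-0.75]]'
python3 - <<'E'
from h import *
snap('top','top2.png'); s=manip.sense(); print(s['force'],s['tcp_pos']); print(R.from_quat(s['tool_rot']).as_matrix().round(3))
im=cv2.imread('pics/top2.png')[180:340,230:450]; cv2.imwrite('pics/c2.png',cv2.resize(im,None,fx=3.6,fy=3.6,interpolation=cv2.INTER_CUBIC))
E
```

```text
t: 3.73
tcp_pos: [0.5453, 0.0047, 0.0594]
tool_rot: [0.705, -0.055, 0.059, -0.705]
force: [0.1, -0.0, -0.3]
finger_gap: 0.004
[-0.32838866  0.82139384 -0.79807606] [0.54457008 0.00498012 0.05914367]
[[ 0.987  0.005  0.162]
 [-0.162 -0.001  0.987]
 [ 0.005 -1.    -0.   ]]
```

View pics/c2.png

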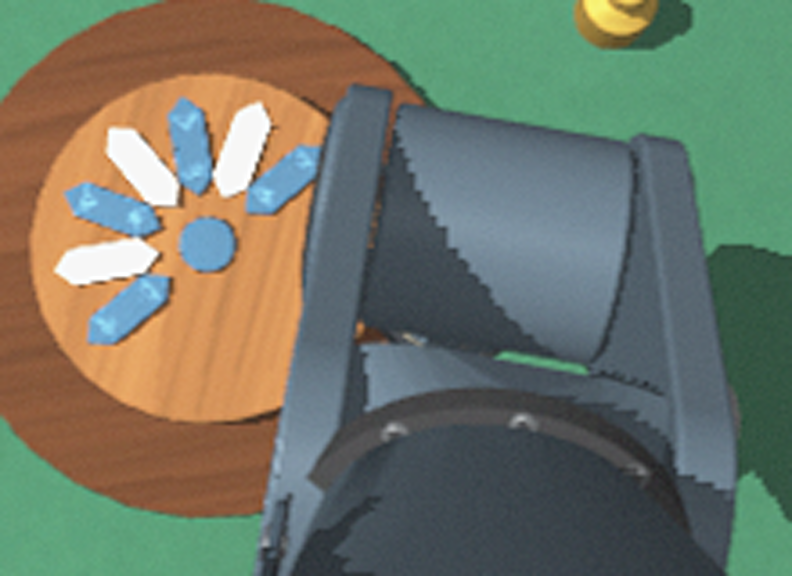

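The petals show the disc has turned about 0.77 rad: the blue petal that started at (108,236) in the crop is now at (130,310). About 0.09 rad remains, so I'll go on in small steps and watch the force.

```bash
python3 -m jog '[[[0.23,0.1,-0.05],-0.02],[[0.46,0.2,-0.08],-0.04],[[0.69,0.3,-0.12],-0.06],[[0.69,0.3,-0.12],-0.06]]'
python3 -m jog '[[[0.1,0,0],-0.01],[[0.2,0,0],-0.02],[[0.2,0,0],-0.02]]'
python3 -m jog '[[[0.1,0,0],0],[[0.2,0,0],0],[[0.2,0,0],0]]'

```

```text
t: 4.12
tcp_pos: [0.5497, 0.0036, 0.0543]
tool_rot: [0.706, -0.035, 0.036, -0.706]
force: [-0.3, -0.1, -0.4]
finger_gap: 0.001
t: 4.37
tcp_pos: [0.5512, 0.0036, 0.0541]
tool_rot: [0.707, -0.028, 0.028, -0.707]
force: [-1.3, -0.8, 0.1]
finger_gap: -0.002
t: 4.62
tcp_pos: [0.5531, 0.0034, 0.0542]
tool_rot: [-0.707, 0.029, -0.028, 0.707]
force: [-1.0, -0.0, 0.0]
finger_gap: 0.001
```

```bash
python3 -m jog '[[[0.1,0,0],0],[[0.2,0,0],0],[[0.2,0,0],0]]'
python3 -m jog '[[[0.1,0,0],0],[[0.2,0,0],0],[[0.2,0,0],0]]'
python3 -m jog '[[[0.1,0,0],0],[[0.2,0,0],0],[[0.2,0,0],0]]'

```

```text
t: 4.87
tcp_pos: [0.553, 0.0035, 0.0541]
tool_rot: [-0.706, 0.03, -0.027, 0.707]
force: [-5.8, -0.3, 2.8]
finger_gap: 0.002
t: 5.12
tcp_pos: [0.553, 0.0035, 0.0541]
tool_rot: [-0.706, 0.032, -0.025, 0.707]
force: [-9.6, -1.6, 5.8]
finger_gap: -0.001
t: 5.37
tcp_pos: [0.5529, 0.0035, 0.0541]
tool_rot: [-0.706, 0.033, -0.023, 0.707]
force: [-11.1, -2.4, 9.3]
finger_gap: -0.002
```

The force rose to 11 N with no further motion, so the peg is on the stop. I'll back off, lift and look.

```bash
python3 -m jog '[[[-0.4,0,0],0],[[-0.8,0,0],0],[[-1.5,0,0],0],[[-3,0,0],0],[[-4,0,0],0],[[-4,-3,0],0],[[-4,-6,0],0],[[-4,-9,0],0],[[-4,-12,0],0],[[-6.2,-12,-4],0],[[-6.2,-12,-8],0],[[-6.2,-12,-12],0],[[-6.2,-12,-12.3],0],[[-6.2,-12,-12.3],0],[[-6.2,-12,-12.3],0]]'
python3 - <<'E'
from h import *
s=manip.sense(); print(s['t'],s['tcp_pos'],s['force']); print(R.from_quat(s['tool_rot']).as_matrix().round(3))
snap('wrist','w2.png');snap('top','top3.png')
print(proj('wrist',[[.486,-.1245,.055],[.486,-.1245,.033],s['tcp_pos']]))
im=cv2.imread('pics/top3.png')[180:340,230:450]; cv2.imwrite('pics/c3.png',cv2.resize(im,None,fx=3.6,fy=3.6,interpolation=cv2.INTER_CUBIC))
E
```

```text
t: 6.62
tcp_pos: [0.4876, -0.1146, 0.1743]
tool_rot: [-0.706, 0.029, -0.029, 0.707]
force: [-0.9, 0.2, -0.3]
finger_gap: 0.003
6.6167 [ 0.48755654 -0.11459042  0.17429112] [-0.93258584  0.19076452 -0.27108436]
[[ 0.997  0.     0.082]
 [-0.082  0.001  0.997]
 [ 0.    -1.     0.001]]
[[302.89383035 238.04553104]
 [303.68985203 231.45976688]
 [316.49379745 306.50599504]]
```

View pics/w2.png

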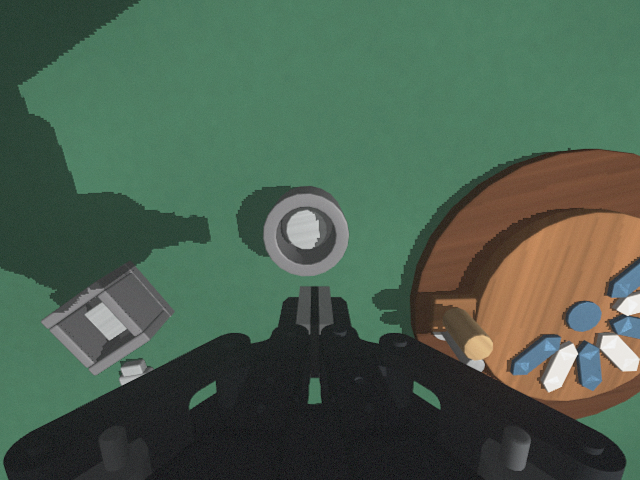

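View pics/c3.png

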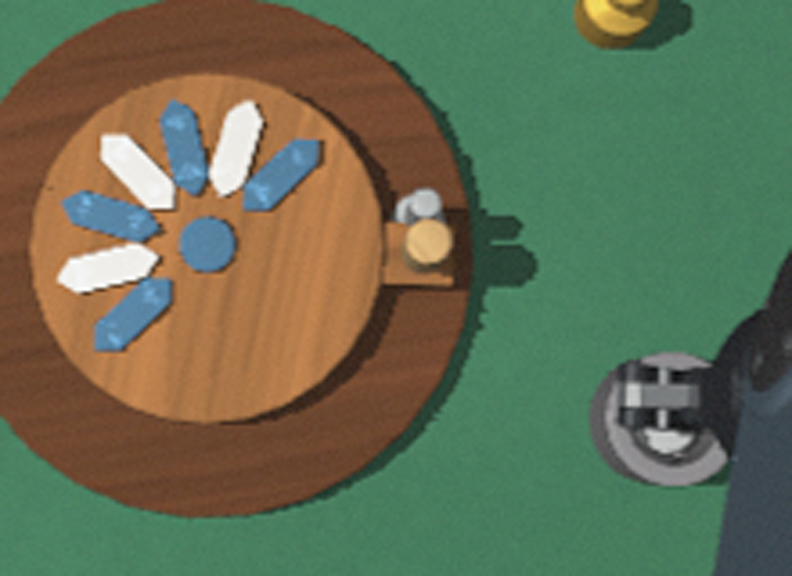

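The wrist view puts the round pod's rim centre at about (306.5,235) and its button at (303.5,230). In the crop the peg (428,242) lies against the stop (425,205). Next I work out the shift to the pod.

```bash
python3 - <<'E'
from h import *
s=manip.sense(); M=R.from_quat(s['tool_rot']).as_matrix()
print(ray('wrist',306.5,235,.055),ray('wrist',303.5,230,.033))
for p in (ray('wrist',306.5,235,.055),np.array([.4855,-.1235,.055])): print((M.T@(p-s['tcp_pos'])*100).round(2))
im=cv2.imread('pics/w2.png')[175:295,230:390]; cv2.imwrite('pics/c4.png',cv2.resize(im,None,fx=5,fy=5,interpolation=cv2.INTER_CUBIC))
E
```

```text
[ 0.48372509 -0.12139545  0.055     ] [ 0.48469378 -0.12454614  0.033     ]
[-0.3  11.91 -0.84]
[-0.1  11.91 -1.04]
```

```bash
python3 -m jog '[[[-0.15,0,-1.0],0],[[-0.15,3.5,-1.0],0],[[-0.15,7,-1.0],0],[[-0.15,9.5,-1.0],0],[[-0.15,11,-1.0],0],[[-0.15,11,-1.0],0]]'
python3 -m jog '[[[0,0.7,0],0],[[0,1.4,0],0],[[0,2.1,0],0],[[0,2.6,0],0],[[0,2.6,0],0],[[0,2.6,0],0]]'
python3 -m jog '[[[0,0.3,0],0],[[0,0.5,0],0],[[0,0.7,0],0],[[0,0.7,0],0],[[0,0.7,0],0]]'

```

```text
t: 7.22
tcp_pos: [0.4832, -0.1229, 0.0613]
tool_rot: [-0.706, 0.03, -0.026, 0.708]
force: [-0.3, 0.3, -0.6]
finger_gap: -0.002
t: 7.72
tcp_pos: [0.4853, -0.1245, 0.0384]
tool_rot: [0.707, -0.029, 0.029, -0.707]
force: [-0.3, -0.2, 0.9]
finger_gap: 0.001
t: 8.13
tcp_pos: [0.4855, -0.1247, 0.0314]
tool_rot: [0.707, -0.028, 0.029, -0.706]
force: [-0.2, -0.1, 1.8]
finger_gap: 0.002
```

```bash
python3 -m jog '[[[0,0.2,0],0],[[0,0.4,0],0],[[0,0.4,0],0],[[0,0.4,0],0]]'
python3 -m jog '[[[0,0.15,0],0],[[0,0.3,0],0],[[0,0.3,0],0],[[0,0.3,0],0]]'
python3 -m jog '[[[0,0.1,0],0],[[0,0.2,0],0],[[0,0.2,0],0],[[0,0.2,0],0]]'

```

```text
t: 8.47
tcp_pos: [0.4855, -0.1246, 0.0274]
tool_rot: [0.707, -0.028, 0.029, -0.706]
force: [0.4, -0.2, 2.1]
finger_gap: 0.002
t: 8.8
tcp_pos: [0.4855, -0.1247, 0.0258]
tool_rot: [0.707, -0.028, 0.029, -0.706]
force: [-1.7, 0.2, 15.7]
finger_gap: 0.0
t: 9.13
tcp_pos: [0.4855, -0.1247, 0.0255]
tool_rot: [0.707, -0.028, 0.029, -0.706]
force: [-4.1, 1.5, 31.7]
finger_gap: 0.001
```

The button hit its hard end at z = 0.0257, which is the full 7 mm. Now straight up and clear, then a check.

```bash
python3 -m jog '[[[0,-0.5,0],0],[[0,-1.0,0],0],[[0,-1.5,0],0],[[0,-2.5,0],0],[[0,-4,0],0],[[0,-7,0],0],[[0,-10,0],0],[[0,-14,0],0],[[-4,-16,0],0],[[-8,-16,0],0],[[-8,-16,0],0],[[-8,-16,0],0],[[-8,-16,0],0],[[-8,-16,0],0]]'
python3 - <<'E'
from h import *
s=manip.sense(); print(s['t'],s['tcp_pos'],s['force'])
snap('scene','scene2.png');snap('top','top4.png')
a=cv2.imread('pics/top4.png')[140:340,220:550]; b=cv2.imread('pics/scene2.png')[190:380,80:410]
cv2.imwrite('pics/c5.png',cv2.resize(np.vstack([a,b]),None,fx=1.5,fy=1.5,interpolation=cv2.INTER_CUBIC))
E
```

```text
t: 10.3
tcp_pos: [0.4066, -0.1186, 0.1824]
tool_rot: [0.707, -0.028, 0.029, -0.706]
force: [-1.1, 0.1, 0.3]
finger_gap: 0.001
10.3 [ 0.40664892 -0.11863237  0.18235145] [-1.07472372  0.07060247  0.31790123]
```

View pics/c5.png

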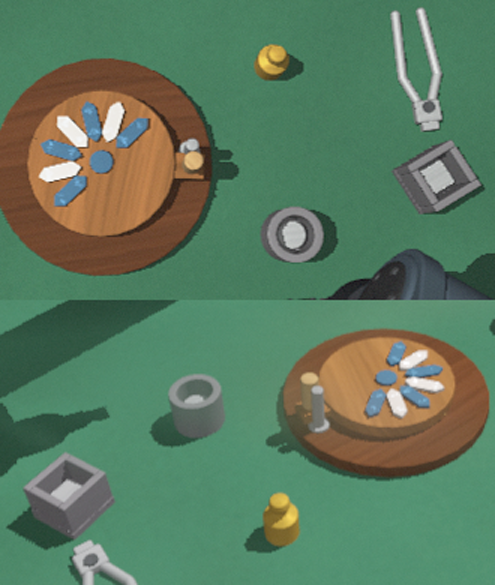

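The top half of the picture shows the peg (193,161) beside the stop (190,146). The round button (293,235) is up, and the pods, weight and nippers are unmoved. One numeric check of the peg's angle before I hand in.

```bash
python3 - <<'E'
from h import *
a=ray('top',287.8,247.5,.047);p=ray('top',348.9,247.2,.09);s=ray('top',348.3,236.4,.085)
print(np.linalg.norm((p-s)[:2]), np.degrees(np.arctan2(*(p-a)[1::-1])))
d=cv2.absdiff(cv2.imread('pics/top1.png'),cv2.imread('pics/top4.png')).max(2)
for n,(x,y,w,h) in dict(round=(392,275,50,45),square=(480,230,62,56),weight=(385,162,35,35),nip=(475,140,45,90),pot=(105,248,50,48)).items(): print(n,(d[y:y+h,x:x+w]>50).mean().round(3))
E
```

```text
0.020622741019020664 -93.68328123559877
round 0.0
square 0.0
weight 0.0
nip 0.0
pot 0.0
```

```bash
python3 -c "
from station import workorder; print(workorder.sign_off())"
```

```text
the job is handed in; nothing more can be done
None
```

I pushed the peg anticlockwise with closed fingers until it rested against the stop post, then pressed the round pod's button fully down and let it come back up. The job is handed in; sign-off reported no verdict.

- **Peg against the stop:** the push force rose to about 11 N along the push with no further motion. After I backed off, the top view put the peg 20.6 mm from the stop, centre to centre; touching is 20 mm, within the cameras' 2 mm accuracy. I did not check this reading again after the press, but the last picture shows the peg still beside the post.
- **Button press:** it reached its hard end at a fingertip height of 25.5 mm, against 26 mm expected. The peak vertical force was about 32 N at the fingertips. The last picture shows the button raised again.
- **Everything else:** comparing the first and last top views shows no change at either pod, the weight, the nippers or the pot.
- **Finish:** the arm ended clear of everything at about 10.3 s. No check failed or disagreed.

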